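# Find the lid that fits the tub of pipe fittings

## Task

The open green tub of pipe fittings on the blue mat has to be closed for storage: find which of the three green lids fits it, and leave that lid sitting level and fully home on the rim. A lid that does not fit stands proud or sinks in; put any such lid back on the bench, so that at the end the two other lids lie flat there, knob up.

Things in the scene. Friction and masses are not known exactly. Their poses are not given: they have to be found in the camera images.
- mat: blue 190 mm square mat, 1.5 mm thick; origin: its centre, bench level (z=0). A fixed, open, round green tub stands centred on it: rim 80 mm up, wall 4 mm, fittings inside to 24 mm below the rim. Its mouth varies by start: 72, 96 or 120 mm across. The right lid's flange meets the rim; too large a lid stops 14 mm higher, too small sinks 10 mm lower. Two spare tubs at the back are not used
- lid_small_knob (a point): smallest of three look-alike round green lids, loose on the bench, knob up, places swapped at random. Point: centre of its upright round grip knob (diameter 30, height 30 mm; z up), 35 mm above the bench. Below the knob: flange 86 mm across, 6 thick, then a plug 14 deep tapering 64 to 50 mm across. Fits a 72 mm mouth; home on the rim the knob centre is 101 mm above the bench
- lid_middle_knob (a point): middle-sized of three look-alike round green lids, loose on the bench, knob up, places swapped at random. Point: centre of its upright round grip knob (diameter 30, height 30 mm; z up), 35 mm above the bench. Below the knob: flange 110 mm across, 6 thick, then a plug 14 deep tapering 88 to 74 mm across. Fits a 96 mm mouth; home on the rim the knob centre is 101 mm above the bench
- lid_large_knob (a point): largest of three look-alike round green lids, loose on the bench, knob up, places swapped at random. Point: centre of its upright round grip knob (diameter 30, height 30 mm; z up), 35 mm above the bench. Below the knob: flange 134 mm across, 6 thick, then a plug 14 deep tapering 112 to 98 mm across. Fits a 120 mm mouth; home on the rim the knob centre is 101 mm above the bench
Not all that is in view belongs to the job. What is shaped like the part that bears lid_middle_knob but pink or white is not meant.

How it is judged:
By the outcome, as a careful person would: the job done as asked, in the order asked, and still so for the second after the job is handed in, with the robot touching nothing.
It also fails if it takes over 62 s, if anything falls off the work surface, if the arm or the gripper's body presses on something with over 40 N, if the wrist force passes 120 N, or if a joint passes its speed limit or range.

## Robot

A 6-joint arm with a two-finger parallel gripper is mounted at the origin on the work surface. World frame = base frame: x ahead of the robot, y to its left, z up, the work surface at z = 0. Lengths are in m, angles in degrees, forces in N, time in s.
With the tool pointing down it reaches from about 0.35 to 0.875 m from the base axis. Payload 4.2 kg.
Tool frame: the origin (TCP) lies midway between the tips of the shut fingers; the grasp point (between the pads) lies 19 mm behind it; z points along the fingers, x is the direction in which the jaws open and shut, and the axes are right-handed (so a half turn about z gives the same grasp; the last joint's range is limited). The gripper opens to 87 mm and grips with 3 to 60 N. Pads are 19 mm wide; open, the fingers measure 117 mm over their backs; the gripper's body (75 mm by 190 mm) begins 51 mm behind the grasp point.
Start: joints at [-53.996, 22.042, 0.453, 0, -68.411, -14.817], TCP at [0.226, -0.583, 0.223] pointing down, gripper open.
Joint ranges: [-179.83, 179.83], [-69.29, 118.12], [-61.27, 80.66], [-181.25, 117.63], [-171.15, -9.14], [-177.46, 177.46]. Speed limits (degrees/s): [159.86, 159.86, 180, 180, 180, 180].

## Interface

Orientations are given as a 3x3 rotation matrix whose columns are the frame's x, y, z axes.
In Python, from station import sense, capture, finish_job, find_in gives the robot as it stands.
- The arm moves only by the shell command python3 -m creep 'ROWS'. ROWS is JSON, a list of rows, each a list of 7 numbers: the shift along the tool's x, y, z in mm, then the turn, a rotation vector about the tool's x, y, z in degrees, then the opening, from 0 (shut) to 1 (fully open). A call has exactly 10 rows; each row shifts and turns the commanded pose from where the row before left it, along the tool's axes as they then stand; what a row does not reach is not made up. A row lasts 1/8 s, in which the tool goes at most 62.5 mm and 10.7 degrees, less where a joint would pass 70% of its speed; a pose out of reach is approached as far as the arm can. A call with a gripper value outside its range is refused whole. The fingers move at their own pace and stop on an object; the grip force is fixed at half the most. Time passes only in rows, so rows that do not move let the fingers close, or fill a call up. It gives the time, the measured TCP pose, the force and the opening at its end, in the units of the state.
- sense(): the state, without advancing time (a new reading comes with each control period).
- capture(name): name is "scene" or "top" or "wrist"; returns a dict with "color" (400x640x3 uint8, blue, green, red), "vertical_fov" (degrees; the focal length in pixels is half the picture's height over the tangent of half this angle, whatever the lens; pixels are square), "cx", "cy" (the principal point, pixels), "R" (3x3) and "t" (3): a world point X has camera coordinates R X + t. Camera axes: x right, y down, z forward; pixel columns grow to the right and rows downward; lengths in m; the calibration is good to about 2 mm. A picture is of the moment at which its call begins. There is no depth.
- finish_job(): hands the job in, once; it reports no verdict.
Trained networks look in the newest picture that a camera, given by its name, has taken for a name from the list of things; names that differ only in an ending like _2 or _b are one class to them, and where a whole thing is asked for, a point or a joint stands for the part that bears it (a point fixed in the world has none). Each returns a list of dicts, best first, with "p" (0 to 1); they miss things now and then, are a little off and sometimes report something else, mostly with a low value. They report only what shows in the picture. A call takes as long as a camera call. They do not tell look-alikes from the thing itself.
- find_in(camera, name): "xy" ([column, row] in pixels, amid what is visible of it).
The state is a dict: "time_s": time; "joints": joint angles; "joint_velocities": joint speeds; "effort": joint torques, N m; "tcp_pos": TCP position; "ee_rot": TCP orientation; "wrist_force": force on the tool from outside, world axes, zero at the start; "moment": the same for the moment, N m; "gripper_width": opening from 0.0 (shut) to 1.0 (fully open).
Only numpy, scipy, OpenCV 4.12 (cv2) and the standard library are available. Lean on these libraries where they do the work, as an engineer would, in place of code of your own. Each camera call takes 0.05 s, during which the arm holds its last target. There are 200 camera calls.

## Working session

There is one attempt and no reset: what is moved stays moved. The work goes in short steps, Python scripts to look and compute and a shell command to move; the robot and the scene stay as the last step left them, time stands still between calls to the robot, and variables do not carry over. Pictures are saved under pics/ and viewed, about 8 in all and at most 12, crops included, and the job is handed in when it is done.

```bash
mkdir -p pics; cat > h.py <<'E'
import numpy as np,cv2
from station import sense,capture,find_in,finish_job
def cam(n,save=None):
    c=capture(n)
    if save: cv2.imwrite('pics/'+save,c['color'])
    return c
def f(c): return 200/np.tan(np.radians(c['vertical_fov'])/2)
def ray(c,uv,z):
    R=np.array(c['R']);t=np.array(c['t'])
    d=R.T@np.array([(uv[0]-c['cx'])/f(c),(uv[1]-c['cy'])/f(c),1]);o=-R.T@t
    return o+d*(z-o[2])/d[2]
def proj(c,X):
    p=np.array(c['R'])@X+np.array(c['t']);return p[:2]/p[2]*f(c)+[c['cx'],c['cy']]
E
python3 - <<'E'
from h import *
s=sense();print(s['time_s'],s['tcp_pos'],s['ee_rot'],s['gripper_width'])
for n in['top','scene']:
    c=cam(n,n+'0.png');print(n,-np.array(c['R']).T@c['t'],c['vertical_fov'])
    for nm,z in[('mat',0.0),('lid_small_knob',.035),('lid_middle_knob',.035),('lid_large_knob',.035)]:
        for d in find_in(n,nm):print(nm,round(d['p'],2),np.round(d['xy']),ray(c,d['xy'],z).round(3))
a=cv2.imread('pics/top0.png')
E
```

```text
0.0 [ 0.22569604 -0.58218874  0.22146221] [[-3.61260780e-01  9.32464401e-01 -8.88093511e-04]
 [ 9.32462339e-01  3.61261853e-01  1.96480044e-03]
 [ 2.15294078e-03 -1.18308411e-04 -9.99997675e-01]] 1.0042284482868142
top [ 0.46452637 -0.06594989  1.14322988] 49.677973484418274
mat 0.72 [309. 225.] [ 0.43  -0.013  0.   ]
lid_small_knob 0.9 [299. 125.] [0.688 0.018 0.035]
lid_middle_knob 0.93 [406. 206.] [ 0.483 -0.261  0.035]
lid_middle_knob 0.79 [465. 203.] [ 0.494 -0.412  0.035]
lid_middle_knob 0.58 [428. 272.] [ 0.317 -0.32   0.035]
lid_middle_knob 0.38 [299. 128.] [0.679 0.018 0.035]
lid_large_knob 0.6 [191. 209.] [0.465 0.292 0.035]
scene [1.01083883 0.49540198 0.57468612] 55.990675621549826
mat 0.75 [356. 253.] [0.525 0.076 0.   ]
lid_small_knob 0.93 [280. 266.] [0.7   0.029 0.035]
lid_small_knob 0.32 [454. 290.] [0.489 0.296 0.035]
lid_middle_knob 0.96 [313. 161.] [ 0.356 -0.27   0.035]
lid_middle_knob 0.83 [244. 163.] [ 0.523 -0.392  0.035]
lid_middle_knob 0.58 [279. 178.] [ 0.497 -0.252  0.035]
lid_large_knob 0.93 [456. 287.] [0.48  0.295 0.035]
```

View pics/top0.png

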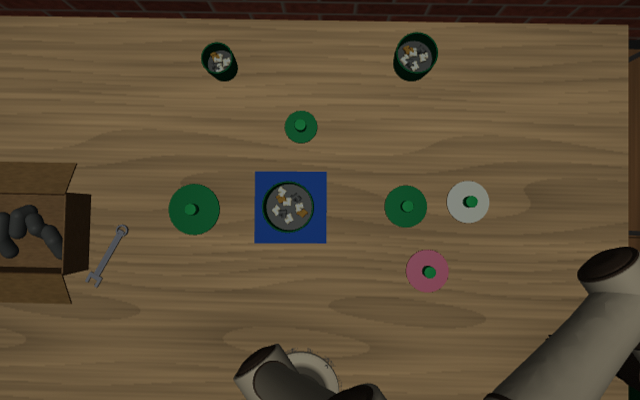

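View pics/scene0.png

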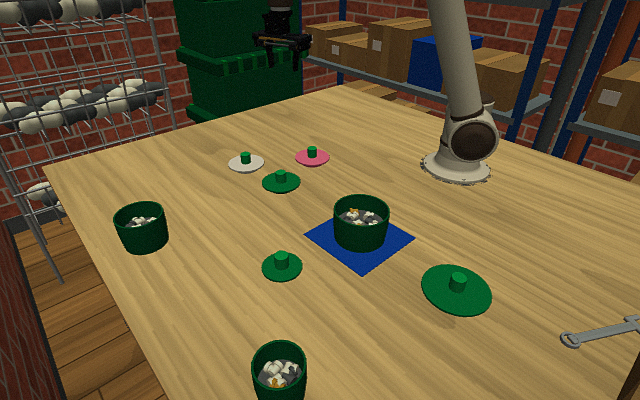

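The top view shows the green lids at (301,127) small, (406,206) middle and (193,209) large. The tub at (289,206) is about 50 px wide, which suggests the 120 mm mouth. The pink and white lids are decoys. Next I'll measure these precisely.

```bash
python3 - <<'E'
from h import *
c=cam('top');I=c['color'];hsv=cv2.cvtColor(I,cv2.COLOR_BGR2HSV)
g=cv2.inRange(hsv,(60,100,15),(90,255,255));
def fit(m,xy,z,r,nm):
    k=np.zeros_like(m);cv2.circle(k,xy,r,255,-1)
    cs=cv2.findContours(m&k,cv2.RETR_EXTERNAL,cv2.CHAIN_APPROX_NONE)[0];ct=max(cs,key=cv2.contourArea)
    P=np.array([ray(c,p[0],z)[:2] for p in ct],np.float32)
    (x,y),rr=cv2.minEnclosingCircle(P);e=cv2.fitEllipse(P)
    print(nm,'circ',round(x,4),round(y,4),round(2*rr,4),'ell',np.round(e[0],4),np.round(e[1],4))
    return
fit(g,(301,127),.02,28,'A');fit(g,(406,206),.02,28,'B');fit(g,(193,209),.02,35,'C');fit(g,(289,206),.08,34,'tub')
b=cv2.inRange(hsv,(105,120,40),(130,255,255));n=cv2.boundingRect(b)
ct=max(cv2.findContours(b,cv2.RETR_EXTERNAL,cv2.CHAIN_APPROX_NONE)[0],key=cv2.contourArea)
P=np.array([ray(c,p[0],.0015)[:2] for p in ct],np.float32);r=cv2.minAreaRect(P);print('mat',r)
# knob tops: brighter
cr=cv2.resize(I[170:250,150:340],None,fx=4,fy=4,interpolation=cv2.INTER_CUBIC);cv2.imwrite('pics/crop1.png',cr)
E
```

```text
A circ 0.6871 0.0143 0.0841 ell [0.6871 0.0145] [0.0818 0.0821]
B circ 0.4846 -0.2622 0.1089 ell [ 0.4847 -0.2621] [0.1047 0.1068]
C circ 0.4659 0.2884 0.1331 ell [0.4659 0.2887] [0.1293 0.1303]
tub circ 0.4763 0.0384 0.1279 ell [0.4764 0.0384] [0.1234 0.1257]
mat ((0.47639039158821106, 0.03926777467131615), (0.18535645306110382, 0.18584004044532776), 1.181727409362793)
```

View pics/crop1.png

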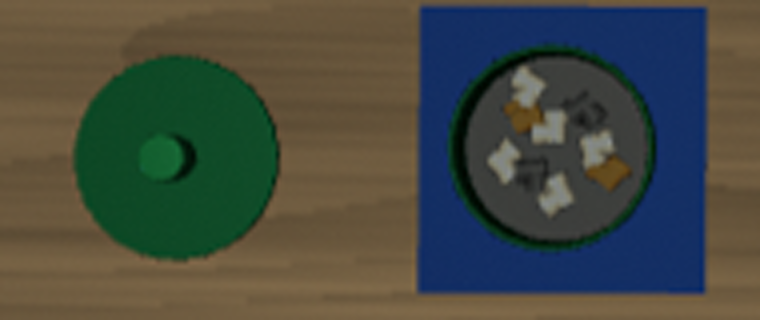

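The tub's outer diameter is 128 mm, so the mouth is 120 mm and lid C (133 mm across, at about (0.466, 0.288)) is the large lid that fits. I'll align the tool so x is world +y and y is world +x, then go there.

```bash
python3 -m creep '[[0,0,0,0,0,10.6,1],[0,0,0,0,0,10.6,1],[45,25,0,0,0,0,1],[45,25,0,0,0,0,1],[45,25,0,0,0,0,1],[45,25,0,0,0,0,1],[45,25,0,0,0,0,1],[45,25,0,0,0,0,1],[45,25,0,0,0,0,1],[45,25,0,0,0,0,1]]'
python3 -m creep '[[45,10,0,0,0,0,1],[45,10,0,0,0,0,1],[45,10,0,0,0,0,1],[45,10,0,0,0,0,1],[45,0,0,0,0,0,1],[45,0,0,0,0,0,1],[45,0,0,0,0,0,1],[45,0,0,0,0,0,1],[45,0,0,0,0,0,1],[45,0,0,0,0,0,1]]'
python3 -m creep '[[45,0,0,0,0,0,1],[15,0,0,0,0,0,1],[0,0,0,0,0,0,1],[0,0,0,0,0,0,1],[0,0,0,0,0,0,1],[0,0,0,0,0,0,1],[0,0,0,0,0,0,1],[0,0,0,0,0,0,1],[0,0,0,0,0,0,1],[0,0,0,0,0,0,1]]'
python3 - <<'E'
from h import *
s=sense();print(s['time_s'],s['tcp_pos'],s['ee_rot'],s['joints'])
c=cam('wrist','w1.png')
for nm in['lid_large_knob','lid_middle_knob']:
  for d in find_in('wrist',nm):print(nm,round(d['p'],2),np.round(d['xy']),ray(c,d['xy'],.035).round(4))
E
```

```text
time_s: 1.8
tcp_pos: [0.4267, -0.2212, 0.223]
ee_rot: [[0.0, 1.0, 0.001], [1.0, -0.0, -0.0], [-0.0, 0.001, -1.0]]
wrist_force: [0.8, 0.1, 0.7]
gripper_width: 1.002
time_s: 3.05
tcp_pos: [0.4659, 0.2288, 0.2229]
ee_rot: [[-0.0, 1.0, 0.001], [1.0, 0.0, 0.0], [0.0, 0.001, -1.0]]
wrist_force: [0.2, 0.6, 0.2]
gripper_width: 1.002
time_s: 4.3
tcp_pos: [0.4661, 0.2872, 0.2225]
ee_rot: [[0.0, 1.0, -0.0], [1.0, -0.0, -0.0], [-0.0, -0.0, -1.0]]
wrist_force: [-0.2, 0.2, -0.5]
gripper_width: 1.001
4.3 [0.46607561 0.28724911 0.22252916] [[ 1.55747371e-04  9.99999987e-01 -2.81878208e-05]
 [ 9.99999988e-01 -1.55747814e-04 -1.57273720e-05]
 [-1.57317620e-05 -2.81853710e-05 -9.99999999e-01]] [ 4.86163543e+01  1.45049124e+01 -1.05312460e+01 -6.79919293e-04
 -6.49655854e+01 -1.38624990e+02]
lid_large_knob 0.88 [318. 178.] [0.4569 0.287  0.035 ]
```

View pics/w1.png

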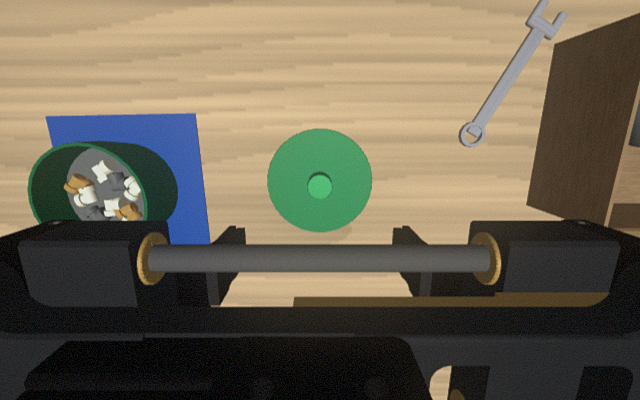

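The wrist view shows the large lid at (320,180) with its knob at (319,185), and the tub at left with its rim clipped by the gripper. I'll fit the flange and knob for a finer position.

```bash
python3 - <<'E'
from h import *
c=cam('wrist');I=c['color'];hsv=cv2.cvtColor(I,cv2.COLOR_BGR2HSV)
k=np.zeros(I.shape[:2],np.uint8);cv2.circle(k,(320,180),62,255,-1)
g=cv2.inRange(hsv,(60,100,60),(90,255,255))&k
def fit(m,z,nm):
    ct=max(cv2.findContours(m,cv2.RETR_EXTERNAL,cv2.CHAIN_APPROX_NONE)[0],key=cv2.contourArea)
    P=np.array([ray(c,p[0],z)[:2] for p in ct],np.float32);e=cv2.fitEllipse(P);print(nm,np.round(e[0],4),np.round(e[1],4))
fit(g,.02,'flange')
v=hsv[...,2];print(v[165,320],v[187,319],v[172,319])
t=(v[187,319].astype(int)+v[160,300])/2
k2=np.zeros_like(k);cv2.circle(k2,(319,185),17,255,-1)
m=cv2.inRange(hsv,(60,100,int(t)),(90,255,255))&k2;fit(m,.05,'knobtop')
E
```

```text
flange [0.465  0.2883] [0.1299 0.1304]
156 184 85
knobtop [0.4652 0.2884] [0.0261 0.0267]
```

```bash
python3 -m creep '[[1,-1,40,0,0,0,1],[0,0,45,0,0,0,1],[0,0,45,0,0,0,1],[0,0,35,0,0,0,1],[0,0,15,0,0,0,1],[0,0,10,0,0,0,1],[0,0,8,0,0,0,1],[0,0,0,0,0,0,1],[0,0,0,0,0,0,0.2],[0,0,0,0,0,0,0.2]]'
python3 -m creep '[[0,0,0,0,0,0,0],[0,0,0,0,0,0,0],[0,0,0,0,0,0,0],[0,0,0,0,0,0,0],[0,0,0,0,0,0,0],[0,0,0,0,0,0,0],[0,0,0,0,0,0,0],[0,0,0,0,0,0,0],[0,0,-5,0,0,0,0],[0,0,-5,0,0,0,0]]'
```

```text
time_s: 5.75
tcp_pos: [0.4654, 0.2885, 0.0252]
ee_rot: [[0.0, 1.0, 0.001], [1.0, -0.0, 0.001], [0.001, 0.001, -1.0]]
wrist_force: [-0.8, -0.9, 0.3]
gripper_width: 0.854
time_s: 7.0
tcp_pos: [0.465, 0.2881, 0.0347]
ee_rot: [[0.0, 1.0, -0.0], [1.0, -0.0, -0.0], [-0.0, -0.0, -1.0]]
wrist_force: [0.5, 0.2, -1.5]
gripper_width: 0.336
```

```bash
python3 -m creep '[[0,0,-20,0,0,0,0],[0,0,-35,0,0,0,0],[0,0,-40,0,0,0,0],[0,0,-30,0,0,0,0],[-15,2,-15,0,0,0,0],[-30,2,0,0,0,0,0],[-40,2,0,0,0,0,0],[-40,2,0,0,0,0,0],[-40,3,0,0,0,0,0],[-35,0,0,0,0,0,0]]'
python3 -m creep '[[-25,0,0,0,0,0,0],[-15,0,0,0,0,0,0],[-10,0,0,0,0,0,0],[0,0,0,0,0,0,0],[0,0,0,0,0,0,0],[0,0,0,0,0,0,0],[0,0,0,0,0,0,0],[0,0,0,0,0,0,0],[0,0,0,0,0,0,0],[0,0,0,0,0,0,0]]'
python3 - <<'E'
from h import *
c=cam('scene','s1.png');I=c['color']
cv2.imwrite('pics/s1c.png',cv2.resize(I[60:300,240:480],None,fx=2.4,fy=2.4))
print(sense()['moment'])
w=cam('wrist','w2.png')
E
```

```text
time_s: 8.25
tcp_pos: [0.475, 0.0857, 0.1738]
ee_rot: [[0.001, 1.0, -0.002], [1.0, -0.001, -0.001], [-0.001, -0.002, -1.0]]
wrist_force: [-0.2, 0.0, -2.1]
gripper_width: 0.341
time_s: 9.5
tcp_pos: [0.476, 0.0382, 0.1745]
ee_rot: [[0.0, 1.0, -0.0], [1.0, -0.0, -0.0], [-0.0, -0.0, -1.0]]
wrist_force: [-0.1, -1.0, -1.2]
gripper_width: 0.34
[-0.02019169 -0.01757333 -0.03551248]
```

View pics/s1c.png

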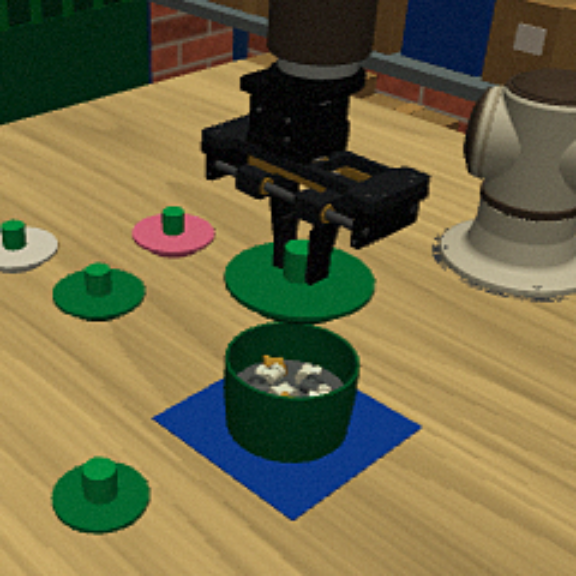

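View pics/w2.png

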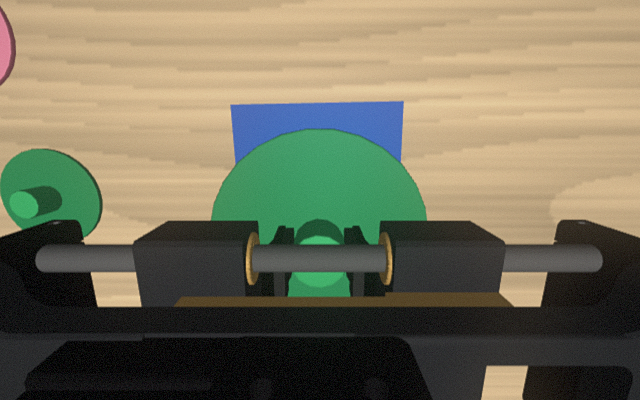

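The lid is level in the grip and above the tub. I'm lowering it gently, expecting to reach home at TCP z of about 0.0907.

```bash
python3 -m creep '[[0,0,25,0,0,0,0],[0,0,25,0,0,0,0],[0,0,10,0,0,0,0],[0,0,3,0,0,0,0],[0,0,3,0,0,0,0],[0,0,3,0,0,0,0],[0,0,3,0,0,0,0],[0,0,3,0,0,0,0],[0,0,3,0,0,0,0],[0,0,0,0,0,0,0]]'
python3 -m creep '[[0,0,1,0,0,0,0],[0,0,1,0,0,0,0],[0,0,1,0,0,0,0],[0,0,1,0,0,0,0],[0,0,1,0,0,0,0],[0,0,0.5,0,0,0,0],[0,0,0,0,0,0,0],[0,0,0,0,0,0,0],[0,0,0,0,0,0,0],[0,0,0,0,0,0,0]]'
```

```text
time_s: 10.85
tcp_pos: [0.4759, 0.0382, 0.0963]
ee_rot: [[0.0, 1.0, -0.001], [1.0, -0.0, -0.0], [-0.0, -0.001, -1.0]]
wrist_force: [-0.3, 0.2, -0.8]
gripper_width: 0.332
time_s: 12.1
tcp_pos: [0.4761, 0.0382, 0.0911]
ee_rot: [[0.0, 1.0, 0.0], [1.0, -0.0, 0.0], [0.0, 0.0, -1.0]]
wrist_force: [-1.0, -0.0, -1.2]
gripper_width: 0.335
```

```bash
python3 -m creep '[[0,0,0.5,0,0,0,0],[0,0,0.5,0,0,0,0],[0,0,0.5,0,0,0,0],[0,0,0,0,0,0,0],[0,0,0,0,0,0,0],[0,0,0,0,0,0,0],[0,0,0,0,0,0,0],[0,0,0,0,0,0,0],[0,0,0,0,0,0,0],[0,0,0,0,0,0,0]]'
```

```text
time_s: 13.35
tcp_pos: [0.4761, 0.0383, 0.0905]
ee_rot: [[-0.0, 1.0, 0.0], [1.0, 0.0, -0.0], [-0.0, 0.0, -1.0]]
wrist_force: [-2.5, 0.4, 5.8]
gripper_width: 0.335
```

Contact came at 0.0905 with 5.8 N upward, as predicted for fully home. I'll release and retreat.

```bash
python3 -m creep '[[0,0,0,0,0,0,1],[0,0,0,0,0,0,1],[0,0,0,0,0,0,1],[0,0,0,0,0,0,1],[0,0,0,0,0,0,1],[0,0,0,0,0,0,1],[0,0,0,0,0,0,1],[0,0,0,0,0,0,1],[0,0,-10,0,0,0,1],[0,0,-20,0,0,0,1]]'
python3 -m creep '[[0,0,-30,0,0,0,1],[0,0,-40,0,0,0,1],[0,0,-40,0,0,0,1],[-20,0,-20,0,0,0,1],[-35,0,0,0,0,0,1],[-40,0,0,0,0,0,1],[-40,0,0,0,0,0,1],[-40,0,0,0,0,0,1],[-25,0,0,0,0,0,1],[0,0,0,0,0,0,1]]'
python3 - <<'E'
from h import *
T=cam('top','t2.png');S=cam('scene','s2.png')
for n,c in(('top',T),('scene',S)):
    hsv=cv2.cvtColor(c['color'],cv2.COLOR_BGR2HSV)
    u=proj(c,np.array([.476,.0384,.101]))
    print(n,u)
    for d in find_in(n,'lid_large_knob'):print(d['p'],np.round(d['xy'],1))
a=cv2.resize(S['color'][130:300,240:500],(0,0),fx=3,fy=3)
for z,col in((.101,(0,0,255)),(.115,(255,255,0)),(.091,(0,255,255))):
    u=(proj(S,np.array([.476,.0384,z]))-[240,130])*3;cv2.circle(a,tuple(int(v) for v in u),3,col,-1)
th=np.linspace(0,2*np.pi,200)
P=np.array([(proj(S,np.array([.476+.067*np.cos(q),.0384+.067*np.sin(q),.086]))-[240,130])*3 for q in th]).astype(int)
cv2.polylines(a,[P],True,(0,0,255),1)
cv2.imwrite('pics/s2c.png',a)
E
```

```text
time_s: 14.6
tcp_pos: [0.4756, 0.038, 0.1198]
ee_rot: [[0.0, 1.0, -0.001], [1.0, -0.0, -0.001], [-0.001, -0.001, -1.0]]
wrist_force: [1.1, -0.3, 0.8]
gripper_width: 0.996
time_s: 15.85
tcp_pos: [0.4758, -0.163, 0.25]
ee_rot: [[0.003, 1.0, 0.0], [1.0, -0.003, -0.0], [-0.0, 0.0, -1.0]]
wrist_force: [-1.4, -0.0, 0.2]
gripper_width: 0.997
top [286.44885732 206.57405208]
scene [362.18214826 200.70039752]
0.92 [362.4 206.7]
```

View pics/s2c.png

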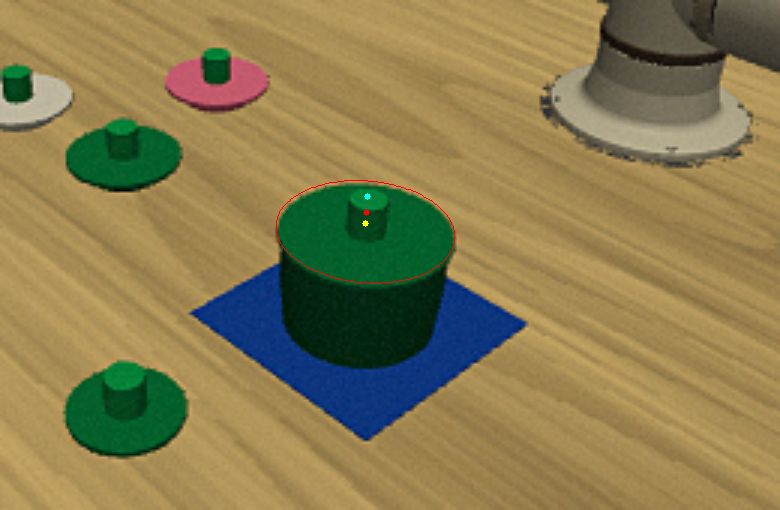

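View pics/t2.png

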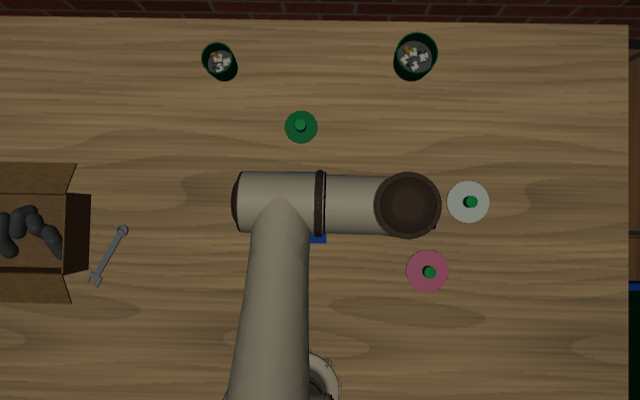

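The scene crop shows the lid flange matching the outline predicted for the home height (z = 86 mm). The knob sits at its predicted position, and the small and middle lids are undisturbed, flat and knob up. In the top view the arm hides the tub.

```bash
python3 -c "
from h import *
print(sense()['time_s']);print(finish_job())"
```

```text
16.05
the job is handed in; nothing more can be done
None
```

The tub is closed with the large lid, sitting level and fully home, and I handed the job in at 16.05 s. The top camera measured the tub at about 128 mm across the outside, so its mouth is 120 mm and the large lid is the one that fits. No other lid had to be tried.

**Final checks:**
- **Seating by touch:** the flange met the rim at TCP height 90.5 mm, against 90.7 mm predicted for fully home, with an upward force of about 6 N.
- **Seating by sight:** after release, the scene picture shows the flange on the outline predicted for home height, to about 1 mm, and level.
- **Other lids:** the small and middle lids were never touched. The scene picture shows both flat on the bench, knob up.
- **Not confirmed:** the arm hid the tub and the middle lid from the top camera, so that view could not check the final seating. In the scene view the lid detector reported the knob about 6 px below the predicted point. I put that down to the detector, since the outline and the contact height agree.

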